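Find the loose terminal nut on a power unit and cap it for rework

TASK

One of the four thumb nuts on the power unit's terminals has been left loose and the others are properly tight: find it by feel, trying the nuts with a light clockwise twist and easing off at once when one holds, because a tight nut must keep its setting and no nut may be undone. Let the loose one follow round some 20 degrees to be sure of it, then set the grey hold cap right down over that terminal, square on its insulator block, and let go. Leave the bin, the boards and the screwdriver where they are.

Things in the scene. Friction and masses are not known exactly. Their poses are not given: they have to be found in the camera images.
- unit: Power unit, fixed. Terminal deck 50 mm high, 360 wide (y), from x = -60 to 75 mm; behind it (x = 75 to 225) a grey housing 88 high, its parts up to 112 mm high. On the deck 4 black insulator blocks 76 x 76 mm in a row at y = -135, -45, 45, 135 mm, tops 66 mm above the table, each with stud and thumb nut at its centre. Origin on the table under the middle of the row; x points to the housing, z up.
- post_1 (a point): Terminal 1 of four (1 to 4 along the unit's +y; any may be the loose one). Round knurled brass thumb nut on a 10 mm stud: head 36 mm across, 10 to 23 mm above its insulator block, on a neck 24 mm across; the stud ends 27 mm above the block. Breakaway torque under 0.1 N m if loose, over 0.4 if tight; below it nut and stud wind up as a spring, 10 N m/rad. Point: on the axis, 16 mm above the block. z up.
- post_2 (a point): Terminal 2 of four (1 to 4 along the unit's +y; any may be the loose one). Round knurled brass thumb nut on a 10 mm stud: head 36 mm across, 10 to 23 mm above its insulator block, on a neck 24 mm across; the stud ends 27 mm above the block. Breakaway torque under 0.1 N m if loose, over 0.4 if tight; below it nut and stud wind up as a spring, 10 N m/rad. Point: on the axis, 16 mm above the block. z up.
- post_3 (a point): Terminal 3 of four (1 to 4 along the unit's +y; any may be the loose one). Round knurled brass thumb nut on a 10 mm stud: head 36 mm across, 10 to 23 mm above its insulator block, on a neck 24 mm across; the stud ends 27 mm above the block. Breakaway torque under 0.1 N m if loose, over 0.4 if tight; below it nut and stud wind up as a spring, 10 N m/rad. Point: on the axis, 16 mm above the block. z up.
- post_4 (a point): Terminal 4 of four (1 to 4 along the unit's +y; any may be the loose one). Round knurled brass thumb nut on a 10 mm stud: head 36 mm across, 10 to 23 mm above its insulator block, on a neck 24 mm across; the stud ends 27 mm above the block. Breakaway torque under 0.1 N m if loose, over 0.4 if tight; below it nut and stud wind up as a spring, 10 N m/rad. Point: on the axis, 16 mm above the block. z up.
- cap_center (a point): Hold cap, loose, some 50 g, mouth down on the table: grey plastic cup 53 mm across, 48 inside, 38 high (34.5 deep), with a round grip knob 20 mm across and 22 high on top; 60 mm overall. Point: on its axis half-way up, 30 mm above the rim, 19 below the knob's middle. z up. When it stands on a block over a nut the point is 96 mm above the table, 14 above the terminal's point.
- bin: Bystander: open red plastic bin 90 x 120 x 50 mm, standing on the table. Origin at the centre of its underside.
- boards: Bystander: stack of four green circuit boards on brass spacers, 160 x 100 x 56 mm, on the table. Origin at the centre of its underside.
- driver: Bystander: screwdriver with black handle, 180 mm long, 26 mm thick, lying on the table. Origin under its middle.
Not all that is in view belongs to the job. Of the things shaped like the part that bears cap_center, the grey one is meant.

How it is judged:
By the outcome, as a careful person would: the job done as asked, in the order asked, and still so for the second after the job is handed in, with the robot touching nothing.
It also fails if it takes over 72 s, if anything falls off the work surface, if the arm or the gripper's body presses on something with over 40 N, if the wrist force passes 120 N, or if a joint passes its speed limit or range.

ROBOT

A 6-joint arm with a two-finger parallel gripper is mounted at the origin on the work surface. World frame = base frame: x ahead of the robot, y to its left, z up, the work surface at z = 0. Lengths are in mm, angles in rad, forces in N, time in s.
With the tool pointing down it reaches from about 275 to 750 mm from the base axis. Payload 10.2 kg.
Tool frame: the origin (TCP) lies midway between the tips of the shut fingers; the grasp point (between the pads) lies 19 mm behind it; z points along the fingers, y is the line along which they close (so a half turn about z gives the same grasp; the last joint's range is limited). The gripper opens to 85 mm and grips with 20 to 120 N. Pads are 22 mm wide; open, the fingers measure 114 mm over their backs; the gripper's body (76 mm by 85 mm) begins 54 mm behind the grasp point. The pads swing forward as they close: fully open they stand 13 mm farther back than shut.
Start: joints at [-1.544, 0.313, 1.498, -0, 1.331, -0.223], TCP at [129.772, -508.714, 231.294] pointing down, gripper open.
Joint ranges: [-2.94, 2.94], [-0.97, 2.17], [0.19, 2.56], [-1.23, 4.37], [0.02, 3.11], [-2.88, 2.88]. Speed limits (rad/s): [2.39, 2.39, 3.01, 3.14, 3.14, 3.14].

INTERFACE

Orientations are given as a unit quaternion [w, x, y, z].
In Python, from rig import ctrl gives the robot as it stands.
- The arm moves only by the tool send_rows, never from a script. Its argument "targets" is a list of rows, each an object with "offset": the shift along the world's x, y, z in cm, a list of three; "spin": the turn about the world's z in rad. A call has 1 to 8 rows; each row is the pose to reach, as a shift and turn from the pose commanded when the call began; what a row does not reach only later rows make up. A row lasts 1/12 s, in which the tool goes at most 41.7 mm and 7.16 degrees, less where a joint would pass 70% of its speed; a pose out of reach is approached as far as the arm can. A call with a gripper value outside its range is refused whole. "grip" is the opening, from 0 (shut) to 1 (fully open), set as the call begins (left out, the last holds). The fingers move at their own pace and stop on an object; "squeeze" is the grip in N (left out, the last holds). Time passes only in rows, so rows that repeat a pose let the fingers close. It gives the time, the measured TCP pose, the force, the opening and the grip force at its end, in the units of the state.
- ctrl.sense(): the state, without advancing time (a new reading comes with each control period).
- ctrl.capture(name): name is "scene" or "side" or "wrist"; returns (picture, depth): 420x560x3 uint8, red, green, blue; 420x560 float32, mm along the optical axis (not along the pixel's ray), 0 where there is no reading.
- ctrl.calibration(name): a dict with "fx", "fy", "cx", "cy" (pixels), "k1" (the pictures are not rectified: a ray, as slopes to the right and down, at radius r is drawn at 1 + k1 r^2 times it, then the intrinsics apply), "view" (4x4, takes a point from world to camera coordinates); the wrist camera has in their place "mount" (4x4, takes a point from camera to tool coordinates, whose origin is the TCP and whose axes are the flange's). Camera axes: x right, y down, z forward; pixel columns grow to the right and rows downward; lengths in mm; the calibration is good to about 2 mm. A picture is of the moment at which its call begins: read the wrist's pose just before it. calibration takes no time and is no camera call.
- ctrl.finish_job(): hands the job in; it is judged then, once.
Trained networks look in the newest picture that a camera, given by its name, has taken for a name from the list of things; names that differ only in an ending like _2 or _b are one class to them, and where a whole thing is asked for, a point or a joint stands for the part that bears it (a point fixed in the world has none). Each returns a list of dicts, best first, with "conf" (0 to 1); they miss things now and then, are a little off and sometimes report something else, mostly with a low value. They report only what shows in the picture. A call takes as long as a camera call. They do not tell look-alikes from the thing itself.
- ctrl.search_frame(camera, query): "box" ([left, top, right, bottom] in pixels, round what is visible of it).
- ctrl.place_of(camera, query): "uv" ([column, row] in pixels: a listed point, or the origin of a listed thing).
The state is a dict: "time_s": time; "joints": joint angles; "dq": joint speeds; "tau": joint torques, N m; "eef_pos": TCP position; "ee_rot": TCP orientation; "force": force on the tool from outside, world axes, zero at the start; "wrist_torque": the same for the moment, N m; "grip_width": opening from 0.0 (shut) to 1.0 (fully open); "grip_force": force on a finger pad.
Only numpy, scipy, OpenCV 4.12 (cv2) and the standard library are available. Lean on these libraries where they do the work, as an engineer would, in place of code of your own. Each camera call takes 0.05 s, during which the arm holds its last target. There are 200 camera calls.

## Working session

There is one attempt and no reset: what is moved stays moved. The work goes in short steps, Python scripts to look and compute and a tool call to move; the robot and the scene stay as the last step left them, time stands still between calls to the robot, and variables do not carry over. Pictures are saved under pics/ and viewed, at most 10 in all, crops included, and the job is handed in when it is done.

Besides the shell and the picture viewer there is one more tool, called after ">>>" as a command line: name --argument value ..., lists and objects as JSON in quotes. send_rows: Moves the arm, as the interface text tells. Its arguments: {"type":"object","properties":{"targets":{"type":"array"},"grip":{"type":"number"},"squeeze":{"type":"number"}},"required":["targets"]}

```bash
mkdir -p pics; cat > h.py <<'E'
import numpy as np, cv2
from scipy.spatial.transform import Rotation as R
from rig import ctrl
def cal(n):
    c=ctrl.calibration(n)
    if n=='wrist':
        s=ctrl.sense(); q=s['ee_rot']; T=np.eye(4); T[:3,:3]=R.from_quat([q[1],q[2],q[3],q[0]]).as_matrix(); T[:3,3]=s['eef_pos']
        V=T@np.array(c['mount'])
    else: V=np.linalg.inv(np.array(c['view']))
    return c,V
def ray(n,uv):
    c,V=cal(n); x=(uv[0]-c['cx'])/c['fx']; y=(uv[1]-c['cy'])/c['fy']
    a,b=x,y
    for _ in range(20):
        k=1+c['k1']*(a*a+b*b); a,b=x/k,y/k
    return V[:3,3],V[:3,:3]@np.array([a,b,1.])
def onz(n,uv,z):
    o,d=ray(n,uv); return o+d*(z-o[2])/d[2]
def atd(n,uv,dep):
    o,d=ray(n,uv); return o+d*dep
def save(n,p): cv2.imwrite(p,n[:,:,::-1])
E
python3 - <<'E'
from h import *
np.set_printoptions(precision=1,suppress=True)
ims=[]
for n in ['scene','side']:
    p,d=ctrl.capture(n); np.save(n+'_d.npy',d); ims.append(p)
    for q in ['unit','post_1','cap_center','bin','boards','driver']:
        for r in ctrl.place_of(n,q):
            if r['conf']<.2: continue
            u=r['uv']; print(n,q,round(r['conf'],2),np.array(u),'z0',onz(n,u,0),'z82',onz(n,u,82),'z30',onz(n,u,30))
save(ims[0],'pics/scene.png'); save(ims[1],'pics/side.png')
print(ctrl.sense())
E
```

```text
scene unit 0.75 [318.2 234.4] z0 [583.8  45.4   0. ] z82 [645.7  15.2  82. ] z30 [606.5  34.3  30. ]
scene unit 0.33 [271.3 226.7] z0 [519.5 -68.4   0. ] z82 [586.5 -89.6  82. ] z30 [544.  -76.2  30. ]
scene unit 0.25 [365.5 205.2] z0 [522.3 215.    0. ] z82 [589.1 171.6  82. ] z30 [546.8 199.1  30. ]
scene post_1 0.94 [304.1 214.7] z0 [504.4  33.2   0. ] z82 [572.6   4.   82. ] z30 [529.4  22.5  30. ]
scene post_1 0.84 [271.3 224.7] z0 [512.5 -66.2   0. ] z82 [580.1 -87.6  82. ] z30 [537.3 -74.   30. ]
scene post_1 0.64 [366.7 201.9] z0 [511.4 223.9   0. ] z82 [579.  179.8  82. ] z30 [536.1 207.7  30. ]
scene post_1 0.63 [335.8 207.8] z0 [506.4 129.    0. ] z82 [574.4  92.3  82. ] z30 [531.3 115.6  30. ]
scene cap_center 0.94 [152.7 207.9] z0 [ 351.8 -371.     0. ] z82 [ 431.9 -368.6   82. ] z30 [ 381.1 -370.1   30. ]
scene cap_center 0.7 [194.  219.9] z0 [ 431.8 -267.     0. ] z82 [ 505.6 -272.7   82. ] z30 [ 458.8 -269.1   30. ]
scene cap_center 0.31 [319.7 233.7] z0 [582.7  50.2   0. ] z82 [644.7  19.6  82. ] z30 [605.4  39.   30. ]
scene bin 0.65 [201.  307.8] z0 [ 715.5 -307.9 
[... 1032 characters left out ...]
 boards 0.83 [365.4 161.5] z0 [ 536.  -491.4    0. ] z82 [ 493.6 -402.2   82. ] z30 [ 520.5 -458.8   30. ]
side driver 0.73 [239.  248.5] z0 [624.9  49.9   0. ] z82 [576.  100.2  82. ] z30 [607.   68.3  30. ]
side driver 0.59 [182.4 350.9] z0 [523.8 381.    0. ] z82 [482.2 407.3  82. ] z30 [508.6 390.6  30. ]
{'time_s': 0.7, 'joints': array([-1.5,  0.3,  1.5,  0. ,  1.3, -0.2]), 'dq': array([ 0.,  0.,  0., -0.,  0.,  0.]), 'tau': array([ -0. , -41.2, -26. ,  -0. ,   0. ,   0. ]), 'eef_pos': array([ 129.8, -508.7,  231.3]), 'ee_rot': array([-0. ,  1. ,  0.1,  0. ]), 'force': array([-0.2, -0.2,  0.6]), 'wrist_torque': array([-0.,  0., -0.]), 'grip_force': 0.0, 'grip_width': 1.0014577321373024}
```

View pics/scene.png

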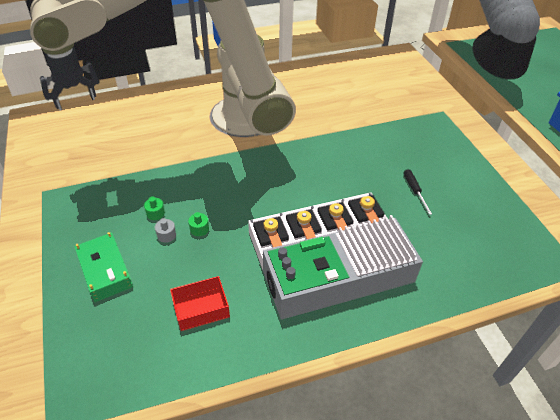

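View pics/side.png

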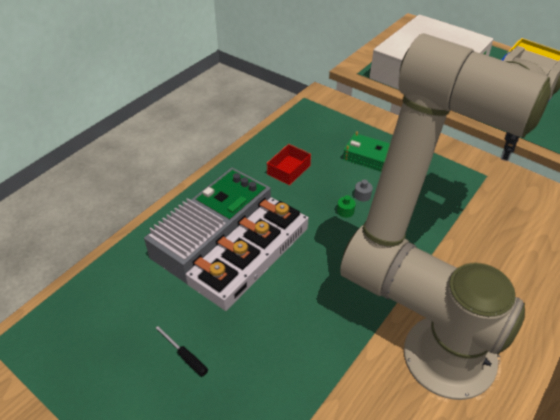

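The pictures show three look-alike cups: green at scene (153,208), green at (199,223) and grey at (165,232), which is side (364,190). The grey one is my choice, at about (456,-352). The four nuts are at scene (271,225), (304,215), (336,208) and (367,202), nearly in line with world y. I'll fly over the cap for the close check.

>>> send_rows --targets '[{"offset": [28, 16, 6], "spin": 0}, {"offset": [28, 16, 6], "spin": 0}, {"offset": [28, 16, 6], "spin": 0}, {"offset": [28, 16, 6], "spin": 0}, {"offset": [28, 16, 6], "spin": 0}, {"offset": [28, 16, 6], "spin": 0}, {"offset": [28, 16, 6], "spin": 0}, {"offset": [28, 16, 6], "spin": 0}]'

```text
time_s: 1.37
eef_pos: [411.7, -347.0, 292.0]
ee_rot: [0.0, 0.992, 0.125, 0.0]
force: [0.5, -0.5, -0.1]
grip_width: 0.996
grip_force: 0.0
```

```bash
python3 - <<'E'
from h import *
np.set_printoptions(precision=2,suppress=True)
s=ctrl.sense(); print(s['eef_pos'],s['ee_rot'],s['joints'],ctrl.calibration('wrist'))
p,d=ctrl.capture('wrist'); save(p,'pics/w1.png')
for r in ctrl.place_of('wrist','cap_center'): print(r['conf'],np.array(r['uv']),onz('wrist',r['uv'],30))
E
```

```text
[ 411.7  -347.04  292.01] [0.   0.99 0.12 0.  ] [-0.92  0.31  1.35  0.    1.49  0.4 ] {'fx': 296.99366055099983, 'fy': 296.99366055099983, 'cx': 281.2647640654956, 'cy': 213.35643944312946, 'k1': -0.006021303866865556, 'mount': array([[  -0.  ,   -0.97,   -0.26,   64.82],
       [   1.  ,   -0.  ,    0.  ,   -1.15],
       [  -0.  ,   -0.26,    0.97, -142.78],
       [   0.  ,    0.  ,    0.  ,    1.  ]])}
0.83 [223.4 127.7] [ 464.41 -253.74   30.  ]
0.77 [286.1 213.4] [ 372.58 -363.08   30.  ]
0.75 [289.5 145.9] [ 463.68 -343.68   30.  ]
```

View pics/w1.png

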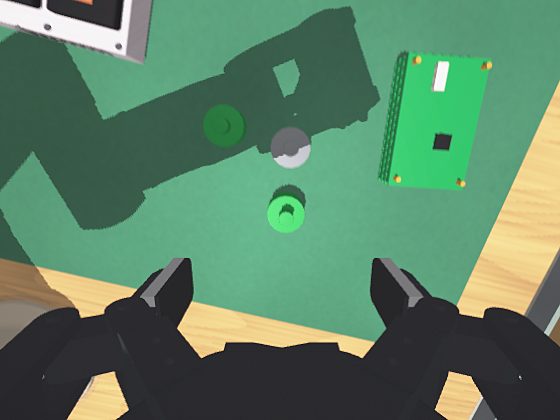

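The picture shows the grey cup at wrist (290,147), i.e. about (464,-344). The green look-alikes are at (224,127) and (286,213). So the choice holds, and I go on to the terminals.

>>> send_rows --targets '[{"offset": [15, 40, -6], "spin": -0.25}, {"offset": [15, 40, -6], "spin": -0.25}, {"offset": [15, 40, -6], "spin": -0.25}, {"offset": [15, 40, -6], "spin": -0.25}, {"offset": [15, 40, -6], "spin": -0.25}, {"offset": [15, 40, -6], "spin": -0.25}, {"offset": [15, 40, -6], "spin": -0.25}, {"offset": [15, 40, -6], "spin": -0.25}]'

```text
time_s: 2.13
eef_pos: [524.0, -43.0, 245.4]
ee_rot: [0.0, 1.0, -0.0, 0.0]
force: [1.1, -0.3, 0.5]
grip_width: 0.999
grip_force: 0.0
```

>>> send_rows --targets '[{"offset": [2, 7, 0], "spin": 0}, {"offset": [2, 7, 0], "spin": 0}, {"offset": [2, 7, 0], "spin": 0}, {"offset": [2, 7, 0], "spin": 0}]'

```text
time_s: 2.47
eef_pos: [543.9, 26.2, 245.4]
ee_rot: [0.0, 1.0, 0.001, -0.0]
force: [-0.1, -0.2, -1.0]
grip_width: 1.0
grip_force: 0.0
```

```bash
python3 - <<'E'
from h import *
np.set_printoptions(precision=2,suppress=True)
s=ctrl.sense(); print(s['eef_pos'],s['ee_rot'],s['joints'])
p,d=ctrl.capture('wrist'); save(p,'pics/w2.png')
for r in ctrl.place_of('wrist','post_1'):
    u=r['uv']; print(r['conf'],np.array(u),onz('wrist',u,82),d[int(u[1]),int(u[0])])
E
```

```text
[543.88  26.2  245.38] [ 0.  1.  0. -0.] [-0.17  0.35  1.41 -0.    1.38  1.4 ]
0.86 [303.  167.8] [574.22   2.97  82.  ] 293.55838
```

View pics/w2.png

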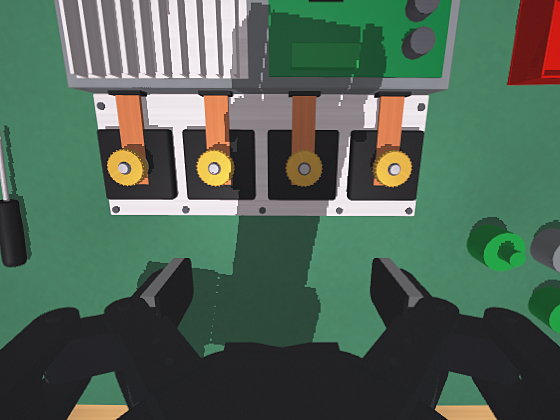

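The wrist view shows the nuts at about (395,169), (304,168), (214,168) and (124,169). Image right is world -y, so terminal 1 is the rightmost. I'll refine these with the depth and colour mask.

```bash
python3 - <<'E'
from h import *
np.set_printoptions(precision=2,suppress=True)
p,d=ctrl.capture('wrist')
c,V=cal('wrist')
H,W=d.shape
for u0,v0 in [(395,169),(304,168),(214,168),(124,169)]:
    vv,uu=np.mgrid[v0-25:v0+26,u0-25:u0+26]
    P=np.array([atd('wrist',(u,v),d[v,u]) for u,v in zip(uu.ravel(),vv.ravel())])
    m=(P[:,2]>85)&(P[:,2]<98); Q=P[m]
    (cx,cy),r=cv2.minEnclosingCircle(Q[:,:2].astype(np.float32))
    t=P[(P[:,2]>91)&(P[:,2]<98)]
    print(len(Q),'circ',cx,cy,r,'mean',Q.mean(0),'medz',np.median(Q[:,2]),'stud',len(t),t.mean(0) if len(t) else '')
u=(330,300)
for u in [(262,250),(60,230),(430,380)]:
    print(atd('wrist',u,d[u[1],u[0]]))
E
```

```text
Traceback (most recent call last):
  File "h.py", line 20, in atd
    o,d=ray(n,uv); return o+d*dep
        ~~~^^^^^^
  File "h.py", line 12, in ray
    c,V=cal(n); x=(uv[0]-c['cx'])/c['fx']; y=(uv[1]-c['cy'])/c['fy']
        ~~~^^^
  File "h.py", line 7, in cal
    s=ctrl.sense(); q=s['ee_rot']; T=np.eye(4); T[:3,:3]=R.from_quat([q[1],q[2],q[3],q[0]]).as_matrix(); T[:3,3]=s['eef_pos']
ValueError: time passes only in moves, steps and waits
```

```bash
sed -i 's/^def cal/import functools\n@functools.lru_cache(None)\ndef cal/' h.py
cat > nuts.py <<'E'
from h import *
import sys
np.set_printoptions(precision=2,suppress=True)
def nuts(pts):
    p,d=ctrl.capture('wrist'); out=[]
    for u0,v0,w in pts:
        P=np.array([atd('wrist',(u,v),d[v,u]) for v in range(max(0,v0-w),min(420,v0+w+1)) for u in range(max(0,u0-w),min(560,u0+w+1))])
        Q=P[(P[:,2]>85)&(P[:,2]<98)]
        (cx,cy),r=cv2.minEnclosingCircle(Q[:,:2].astype(np.float32))
        t=P[(P[:,2]>91.3)&(P[:,2]<98)]
        print(len(Q),'circ',cx,cy,r,'mean',Q.mean(0),'medz',np.median(Q[:,2]),'stud',len(t),t.mean(0) if len(t) else '')
    return p,d
E
python3 - <<'E'
from nuts import *
p,d=nuts([(395,169,25),(304,168,25),(214,168,25),(124,169,25)])
for u in [(262,250),(60,230)]: print(atd('wrist',u,d[u[1],u[0]]))
E
```

```text
1046 circ 574.5391845703125 -85.60383605957031 18.875577926635742 mean [574.74 -84.77  89.44] medz 89.30031078027926 stud 88 [574.56 -84.87  93.27]
1015 circ 574.8810424804688 4.13878059387207 18.615842819213867 mean [575.08   4.43  89.46] medz 89.25589239837188 stud 78 [574.93   4.25  93.12]
1035 circ 574.954345703125 94.13372039794922 18.72356414794922 mean [575.49  93.73  89.39] medz 89.25056624487621 stud 79 [575.03  94.11  93.07]
1068 circ 575.587890625 184.26126098632812 19.04682159423828 mean [575.89 183.15  89.31] medz 89.15442398387316 stud 88 [575.48 184.13  93.02]
[451.17  52.17   0.99]
[481.21 330.03   0.41]
```

>>> send_rows --targets '[{"offset": [3.1, -2.2, -4], "spin": 0}, {"offset": [3.1, -2.2, -8], "spin": 0}, {"offset": [3.1, -2.2, -11], "spin": 0}, {"offset": [3.1, -2.2, -12.5], "spin": 0}, {"offset": [3.1, -2.2, -12.5], "spin": 0}, {"offset": [3.1, -2.2, -12.5], "spin": 0}]' --grip 0.65 --squeeze 20

```text
time_s: 3.17
eef_pos: [574.9, 2.5, 121.0]
ee_rot: [-0.0, 1.0, -0.001, -0.0]
force: [0.3, -0.4, 0.6]
grip_width: 0.649
grip_force: 0.0
```

```bash
python3 - <<'E'
from h import *
np.set_printoptions(precision=3,suppress=True)
s=ctrl.sense(); print(s['eef_pos'],s['ee_rot'],s['wrist_torque'],s['grip_width'])
p,d=ctrl.capture('wrist'); save(p,'pics/w3.png')
E
```

```text
[574.939   2.547 121.017] [-0.     1.    -0.001 -0.   ] [-0.009  0.051  0.005] 0.6494546987721992
```

View pics/w3.png

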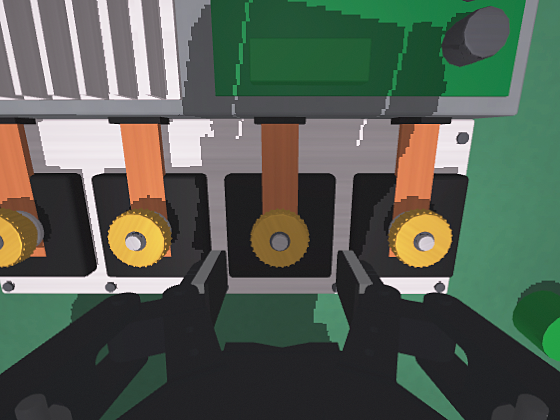

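Terminal 2's nut, at (280,241), sits centred between the finger tips, at about (225,255) and (338,255). I go down around it.

>>> send_rows --targets '[{"offset": [0, 0.13, -2], "spin": 0}, {"offset": [0, 0.13, -4], "spin": 0}, {"offset": [0, 0.13, -5.2], "spin": 0}, {"offset": [0, 0.13, -5.2], "spin": 0}, {"offset": [0, 0.13, -5.2], "spin": 0}]'

```text
time_s: 3.63
eef_pos: [575.7, 4.5, 70.4]
ee_rot: [0.0, 1.0, -0.0, 0.001]
force: [0.0, -0.1, -0.2]
grip_width: 0.654
grip_force: 0.0
```

>>> send_rows --targets '[{"offset": [0, 0, 0], "spin": 0}, {"offset": [0, 0, 0], "spin": 0}, {"offset": [0, 0, 0], "spin": 0}, {"offset": [0, 0, 0], "spin": 0}]' --grip 0.3 --squeeze 25

```text
time_s: 3.97
eef_pos: [576.0, 3.8, 70.9]
ee_rot: [0.001, 1.0, -0.0, 0.002]
force: [-2.0, -4.6, 6.6]
grip_width: 0.409
grip_force: 24.4
```

```bash
cat > s.py <<'E'
from h import *
np.set_printoptions(precision=3,suppress=True)
s=ctrl.sense()
q=s['ee_rot']; print(s['time_s'],s['eef_pos'],'yaw',2*np.arctan2(q[2],q[1]),'F',s['force'],'T',s['wrist_torque'],'w',s['grip_width'],s['grip_force'])
E
python3 s.py
```

```text
3.9667 [575.964   3.807  70.851] yaw -0.00016676906550774944 F [-1.987 -4.569  6.618] T [-0.689  0.281 -0.003] w 0.4088543264703283 24.433924555778503
```

>>> send_rows --targets '[{"offset": [0, 0, 0], "spin": -0.006}, {"offset": [0, 0, 0], "spin": -0.012}, {"offset": [0, 0, 0], "spin": -0.012}]'

```text
time_s: 4.22
eef_pos: [576.0, 3.8, 70.9]
ee_rot: [0.001, 1.0, -0.006, 0.002]
force: [-2.3, -4.1, 5.7]
grip_width: 0.405
grip_force: 24.5
```

```bash
python3 s.py
```

```text
4.2167 [575.963   3.813  70.878] yaw -0.01233061870965658 F [-2.318 -4.071  5.744] T [-0.675  0.311  0.039] w 0.4045177544055062 24.455979466438293
```

>>> send_rows --targets '[{"offset": [0, 0, 0], "spin": -0.006}, {"offset": [0, 0, 0], "spin": -0.012}, {"offset": [0, 0, 0], "spin": -0.012}]'

```text
time_s: 4.47
eef_pos: [576.0, 3.8, 70.9]
ee_rot: [0.001, 1.0, -0.012, 0.002]
force: [-1.7, -4.2, 5.3]
grip_width: 0.408
grip_force: 24.5
```

```bash
python3 s.py
```

```text
4.4667 [575.958   3.783  70.863] yaw -0.0243679301079632 F [-1.699 -4.241  5.334] T [-0.717  0.273  0.003] w 0.4084769896646478 24.455639719963074
```

>>> send_rows --targets '[{"offset": [0, 0, 0], "spin": -0.006}, {"offset": [0, 0, 0], "spin": -0.012}, {"offset": [0, 0, 0], "spin": -0.012}]'

```text
time_s: 4.72
eef_pos: [576.0, 3.8, 70.9]
ee_rot: [0.001, 1.0, -0.018, 0.002]
force: [-1.6, -3.7, 6.2]
grip_width: 0.41
grip_force: 24.5
```

```bash
python3 s.py
```

```text
4.7167 [575.962   3.802  70.87 ] yaw -0.03635354918160988 F [-1.561 -3.676  6.182] T [-0.727  0.304  0.06 ] w 0.4098526523124194 24.456417560577393
```

>>> send_rows --targets '[{"offset": [0, 0, 0], "spin": -0.01}, {"offset": [0, 0, 0], "spin": -0.02}, {"offset": [0, 0, 0], "spin": -0.03}, {"offset": [0, 0, 0], "spin": -0.04}, {"offset": [0, 0, 0], "spin": -0.04}]'

```text
time_s: 5.13
eef_pos: [576.0, 3.8, 70.9]
ee_rot: [0.001, 0.999, -0.038, 0.002]
force: [-2.5, -4.7, 5.7]
grip_width: 0.41
grip_force: 24.5
```

```bash
python3 s.py
```

```text
5.1333 [575.98    3.788  70.888] yaw -0.07653578721055103 F [-2.472 -4.676  5.668] T [-0.692  0.314  0.025] w 0.4104048664392221 24.456173479557037
```

>>> send_rows --targets '[{"offset": [0, 0, 0], "spin": -0.04}, {"offset": [0, 0, 0], "spin": -0.08}, {"offset": [0, 0, 0], "spin": -0.12}, {"offset": [0, 0, 0], "spin": -0.16}, {"offset": [0, 0, 0], "spin": -0.2}, {"offset": [0, 0, 0], "spin": -0.24}, {"offset": [0, 0, 0], "spin": -0.28}, {"offset": [0, 0, 0], "spin": -0.28}]'

```text
time_s: 5.8
eef_pos: [576.0, 3.7, 70.9]
ee_rot: [0.001, 0.984, -0.178, 0.002]
force: [-2.0, -4.9, 6.3]
grip_width: 0.407
grip_force: 24.5
```

```bash
python3 s.py
```

```text
5.8 [575.952   3.741  70.879] yaw -0.3582115774963234 F [-1.991 -4.885  6.27 ] T [-0.761  0.301  0.06 ] w 0.4068459509647534 24.457017481327057
```

Terminal 2 followed through 20° at about 0.04 N m. For contrast, to rule out finger slip, I try terminal 3.

>>> send_rows --targets '[{"offset": [0, 0, 0], "spin": 0}, {"offset": [0, 0, 0], "spin": 0}, {"offset": [0, 0, 0], "spin": 0}, {"offset": [0, 0, 2.5], "spin": 0}, {"offset": [0, 0, 5], "spin": 0.06}, {"offset": [0, 3, 5], "spin": 0.16}, {"offset": [0, 6, 5], "spin": 0.26}, {"offset": [0, 9, 5], "spin": 0.36}]' --grip 0.65

```text
time_s: 6.47
eef_pos: [575.0, 95.8, 119.3]
ee_rot: [-0.0, 1.0, 0.004, 0.0]
force: [1.0, -0.5, 0.4]
grip_width: 0.651
grip_force: 0.0
```

>>> send_rows --targets '[{"offset": [0, 0, 0], "spin": 0}, {"offset": [0, 0, -2], "spin": 0}, {"offset": [0, 0, -4], "spin": 0}, {"offset": [0, 0, -5], "spin": 0}, {"offset": [0, 0, -5], "spin": 0}, {"offset": [0, 0, -5], "spin": 0}]'

```text
time_s: 6.97
eef_pos: [575.0, 94.5, 68.9]
ee_rot: [-0.0, 1.0, 0.002, -0.0]
force: [-0.5, -0.9, -0.4]
grip_width: 0.647
grip_force: 0.0
```

>>> send_rows --targets '[{"offset": [0, 0, 0], "spin": 0}, {"offset": [0, 0, 0], "spin": 0}, {"offset": [0, 0, 0], "spin": 0}, {"offset": [0, 0, 0], "spin": 0}]' --grip 0.3 --squeeze 25

```text
time_s: 7.3
eef_pos: [575.6, 93.9, 70.2]
ee_rot: [0.001, 1.0, 0.002, 0.001]
force: [-0.9, -4.8, 4.0]
grip_width: 0.409
grip_force: 24.7
```

```bash
python3 s.py
```

```text
7.3 [575.636  93.86   70.179] yaw 0.0036866771762764866 F [-0.9   -4.819  4.024] T [-0.774  0.258  0.017] w 0.4088430619599977 24.693508744239807
```

>>> send_rows --targets '[{"offset": [0, 0, 0], "spin": -0.006}, {"offset": [0, 0, 0], "spin": -0.012}, {"offset": [0, 0, 0], "spin": -0.012}]'

```text
time_s: 7.55
eef_pos: [575.7, 93.8, 70.2]
ee_rot: [0.001, 1.0, -0.004, 0.001]
force: [-1.5, -5.3, 4.4]
grip_width: 0.41
grip_force: 24.8
```

```bash
python3 s.py
```

```text
7.55 [575.672  93.822  70.201] yaw -0.008595861959993109 F [-1.545 -5.271  4.42 ] T [-0.839  0.342  0.14 ] w 0.4097496990865958 24.795448780059814
```

Terminal 3 holds: 0.14 N m at 0.012 rad, matching the 10 N m/rad spring. So it is tight, and terminal 2 is the loose one. I ease off, release and go to the cap.

>>> send_rows --targets '[{"offset": [0, 0, 0], "spin": 0.012}, {"offset": [0, 0, 0], "spin": 0.012}]'

```text
time_s: 7.72
eef_pos: [575.6, 93.9, 70.2]
ee_rot: [0.001, 1.0, 0.002, 0.001]
force: [-1.5, -4.7, 5.1]
grip_width: 0.409
grip_force: 24.8
```

>>> send_rows --targets '[{"offset": [0, 0, 0], "spin": 0}, {"offset": [0, 0, 0], "spin": 0}, {"offset": [0, 0, 0], "spin": 0}, {"offset": [0, 0, 3], "spin": 0}, {"offset": [0, 0, 6], "spin": 0}, {"offset": [-2, -1, 9], "spin": 0}, {"offset": [-4, -4, 12], "spin": 0}, {"offset": [-5, -8, 13], "spin": 0}]' --grip 0.65

```text
time_s: 8.38
eef_pos: [525.9, 20.9, 200.7]
ee_rot: [0.0, 1.0, 0.004, 0.002]
force: [0.3, -1.4, 0.0]
grip_width: 0.65
grip_force: 0.0
```

>>> send_rows --targets '[{"offset": [-6, -36, 0], "spin": 0}, {"offset": [-6, -36, 0], "spin": 0}, {"offset": [-6, -36, 0], "spin": 0}, {"offset": [-6, -36, 0], "spin": 0}, {"offset": [-6, -36, 0], "spin": 0}, {"offset": [-6, -36, 0], "spin": 0}, {"offset": [-6, -36, 0], "spin": 0}, {"offset": [-6, -36, 0], "spin": 0}]'

```text
time_s: 9.05
eef_pos: [470.8, -310.9, 197.4]
ee_rot: [-0.0, 1.0, 0.002, 0.0]
force: [0.9, 1.4, -0.3]
grip_width: 0.651
grip_force: 0.0
```

>>> send_rows --targets '[{"offset": [0, -3, 0], "spin": 0}, {"offset": [0, -3, 0], "spin": 0}, {"offset": [0, -3, 0], "spin": 0}]'

```text
time_s: 9.3
eef_pos: [471.1, -340.1, 196.7]
ee_rot: [-0.0, 1.0, 0.001, -0.0]
force: [-1.1, 0.8, -0.5]
grip_width: 0.652
grip_force: 0.0
```

```bash
python3 s.py; python3 - <<'E'
from h import *
np.set_printoptions(precision=2,suppress=True)
p,d=ctrl.capture('wrist'); save(p,'pics/w4.png')
for r in ctrl.place_of('wrist','cap_center'):
    u=np.array(r['uv']); print(r['conf'],u,p[int(u[1]),int(u[0])],onz('wrist',u,30))
    if r['conf']<.4: continue
    P=np.array([atd('wrist',(a,b),d[b,a]) for b in range(max(0,int(u[1])-35),min(420,int(u[1])+36)) for a in range(max(0,int(u[0])-35),min(560,int(u[0])+36))])
    for lo,hi in [(33,70),(55,66)]:
        Q=P[(P[:,2]>lo)&(P[:,2]<hi)]
        if len(Q)>5: print(lo,len(Q),cv2.minEnclosingCircle(Q[:,:2].astype(np.float32)),Q.mean(0))
E
```

```text
9.3 [ 471.107 -340.052  196.717] yaw 0.0016806521742407485 F [-1.07   0.847 -0.466] T [ 0.011 -0.036  0.007] w 0.652279982370812 0.0
0.97 [204.3 205.4] [ 46 129  67] [ 461.48 -254.62   30.  ]
33 1973 ((464.4910888671875, -254.52630615234375), 26.40340232849121) [ 466.3  -256.17   42.44]
55 321 ((464.4618835449219, -254.47323608398438), 9.913113594055176) [ 464.9  -254.98   60.43]
0.88 [288.3 206.2] [231 232 237] [ 460.9  -344.77   30.  ]
33 1918 ((459.5069274902344, -344.6009521484375), 26.344989776611328) [ 461.25 -344.45   42.33]
55 311 ((459.39764404296875, -344.8362121582031), 9.915648460388184) [ 459.95 -344.65   60.43]
0.74 [303.3 284.7] [ 40 118  60] [ 367.64 -363.     30.  ]
33 1608 ((370.5972900390625, -361.34063720703125), 26.80709457397461) [ 374.59 -360.98   42.76]
55 275 ((370.67138671875, -361.3946228027344), 9.938666343688965) [ 371.64 -361.32   60.19]
```

View pics/w4.png

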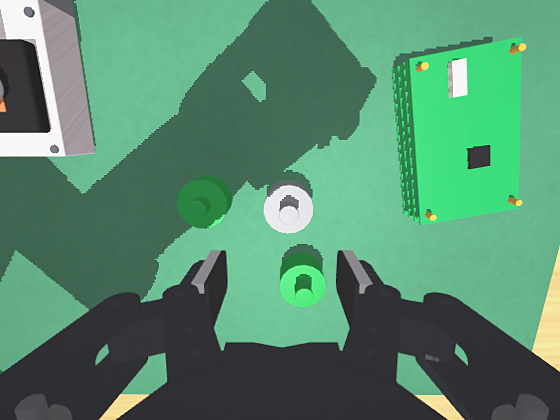

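The grey cap is at (288,207), about (459.4,-344.8). I descend over its knob.

>>> send_rows --targets '[{"offset": [-1.2, -0.5, -3], "spin": 0}, {"offset": [-1.2, -0.5, -6.5], "spin": 0}, {"offset": [-1.2, -0.5, -10], "spin": 0}, {"offset": [-1.2, -0.5, -12.5], "spin": 0}, {"offset": [-1.2, -0.5, -14], "spin": 0}, {"offset": [-1.2, -0.5, -15.4], "spin": 0}, {"offset": [-1.2, -0.5, -15.4], "spin": 0}, {"offset": [-1.2, -0.5, -15.4], "spin": 0}]' --grip 0.5

```text
time_s: 10.07
eef_pos: [459.9, -343.0, 43.4]
ee_rot: [-0.0, 1.0, 0.003, -0.0]
force: [0.6, -0.3, 0.0]
grip_width: 0.502
grip_force: 0.0
```

>>> send_rows --targets '[{"offset": [0, 0, 0], "spin": 0}, {"offset": [0, 0, 0], "spin": 0}, {"offset": [0, 0, 0], "spin": 0}, {"offset": [0, 0, 0], "spin": 0}, {"offset": [0, 0, 0], "spin": 0}]' --grip 0.1 --squeeze 25

```text
time_s: 10.48
eef_pos: [460.0, -344.6, 44.2]
ee_rot: [0.001, 1.0, 0.002, 0.001]
force: [1.3, -0.2, 5.3]
grip_width: 0.204
grip_force: 25.6
```

```bash
python3 s.py
```

```text
10.4833 [ 459.971 -344.566   44.16 ] yaw 0.0037111286982477627 F [ 1.287 -0.188  5.345] T [ 0.014 -0.054 -0.012] w 0.20449141988444597 25.617049857974052
```

>>> send_rows --targets '[{"offset": [0, 0, 1.5], "spin": 0}, {"offset": [0, 0, 5], "spin": 0}, {"offset": [0, 0, 8.5], "spin": 0}, {"offset": [0, 0, 12], "spin": 0}, {"offset": [1, 3, 14], "spin": 0}, {"offset": [2, 6.5, 15], "spin": 0}, {"offset": [3, 10, 15], "spin": 0}, {"offset": [4, 13.5, 15], "spin": 0}]'

```text
time_s: 11.15
eef_pos: [499.6, -207.7, 193.8]
ee_rot: [0.0, 1.0, 0.002, 0.0]
force: [0.4, 0.1, -2.2]
grip_width: 0.202
grip_force: 25.2
```

>>> send_rows --targets '[{"offset": [1.2, 3.3, 0], "spin": 0}, {"offset": [2.4, 6.7, 0], "spin": 0}, {"offset": [3.6, 10, 0], "spin": 0}, {"offset": [4.9, 13.5, 0], "spin": 0}, {"offset": [6, 17, 0], "spin": 0}, {"offset": [7.5, 20, 0], "spin": 0}, {"offset": [7.5, 21.2, 0], "spin": 0}, {"offset": [7.5, 21.2, 0], "spin": 0}]'

```text
time_s: 11.82
eef_pos: [574.3, 5.5, 192.7]
ee_rot: [-0.0, 1.0, 0.004, -0.001]
force: [-0.1, 0.1, -1.0]
grip_width: 0.201
grip_force: 25.2
```

```bash
python3 s.py; python3 - <<'E'
from h import *
p,d=ctrl.capture('wrist'); save(p,'pics/w5.png')
E
```

```text
11.8167 [574.325   5.507 192.722] yaw 0.007335390257985734 F [-0.081  0.097 -0.955] T [-0.04   0.031 -0.002] w 0.20139607513757649 25.222607888281345
```

View pics/w5.png

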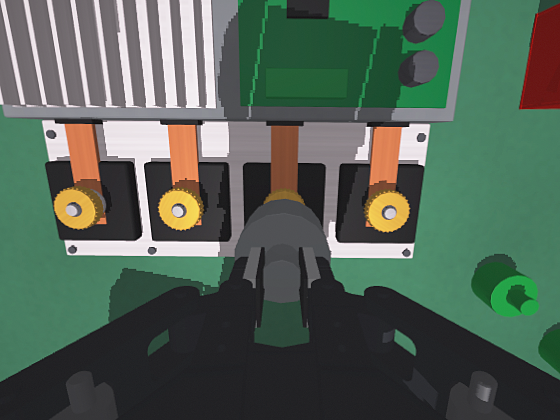

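The cap hangs upright at (285,240) with terminal 2's nut just behind it. I correct xy and go down.

>>> send_rows --targets '[{"offset": [0.1, -0.15, -1], "spin": 0}, {"offset": [0.1, -0.15, -3], "spin": 0}, {"offset": [0.1, -0.15, -4.5], "spin": 0}, {"offset": [0.1, -0.15, -4.5], "spin": 0}, {"offset": [0.1, -0.15, -4.5], "spin": 0}]'

```text
time_s: 12.28
eef_pos: [575.0, 0.2, 147.5]
ee_rot: [-0.0, 1.0, 0.001, -0.001]
force: [0.4, -0.6, -1.2]
grip_width: 0.204
grip_force: 25.2
```

>>> send_rows --targets '[{"offset": [0, 0, -1], "spin": 0}, {"offset": [0, 0, -2], "spin": 0}, {"offset": [0, 0, -2.8], "spin": 0}, {"offset": [0, 0, -3.4], "spin": 0}, {"offset": [0, 0, -3.4], "spin": 0}]'

```text
time_s: 12.7
eef_pos: [574.8, 1.5, 112.6]
ee_rot: [-0.0, 1.0, 0.002, -0.001]
force: [0.1, -0.3, -1.1]
grip_width: 0.201
grip_force: 25.2
```

```bash
python3 s.py
```

```text
12.7 [574.834   1.477 112.583] yaw 0.0037761473361327875 F [ 0.066 -0.274 -1.072] T [-0.019 -0.044 -0.028] w 0.2012329541942986 25.222482830286026
```

>>> send_rows --targets '[{"offset": [0.05, 0.2, 0], "spin": 0}, {"offset": [0.05, 0.2, -0.1], "spin": 0}, {"offset": [0.05, 0.2, -0.2], "spin": 0}, {"offset": [0.05, 0.2, -0.2], "spin": 0}]'

```text
time_s: 13.03
eef_pos: [576.1, 3.5, 112.3]
ee_rot: [0.0, 1.0, 0.002, 0.0]
force: [0.4, -0.3, -1.3]
grip_width: 0.203
grip_force: 25.2
```

```bash
python3 s.py
```

```text
13.0333 [576.079   3.453 112.286] yaw 0.003975565799759535 F [ 0.372 -0.262 -1.337] T [0.034 0.059 0.053] w 0.20336209615716855 25.222401805222034
```

>>> send_rows --targets '[{"offset": [0, 0, -0.1], "spin": 0}, {"offset": [0, 0, -0.1], "spin": 0}]'

```text
time_s: 13.2
eef_pos: [576.0, 3.4, 111.1]
ee_rot: [0.0, 1.0, 0.002, 0.0]
force: [0.2, -0.5, -0.2]
grip_width: 0.205
grip_force: 25.2
```

```bash
python3 s.py
```

```text
13.2 [575.993   3.366 111.131] yaw 0.003737129229567523 F [ 0.183 -0.492 -0.17 ] T [-0.038  0.019  0.018] w 0.20529809168693383 25.222430750727654
```

>>> send_rows --targets '[{"offset": [0, 0, -0.1], "spin": 0}, {"offset": [0, 0, -0.2], "spin": 0}, {"offset": [0, 0, -0.2], "spin": 0}]'

```text
time_s: 13.45
eef_pos: [576.5, 3.1, 110.1]
ee_rot: [0.0, 1.0, 0.002, 0.001]
force: [-2.1, -0.5, 5.8]
grip_width: 0.204
grip_force: 25.6
```

```bash
python3 s.py
```

```text
13.45 [576.465   3.058 110.106] yaw 0.0037865760135529537 F [-2.079 -0.536  5.848] T [-0.09   0.243 -0.013] w 0.2039156694570948 25.634475499391556
```

It is in contact at the expected height. I release, rise straight up and check.

>>> send_rows --targets '[{"offset": [0, 0, 0], "spin": 0}, {"offset": [0, 0, 0], "spin": 0}, {"offset": [0, 0, 0], "spin": 0}, {"offset": [0, 0, 1], "spin": 0}, {"offset": [0, 0, 3], "spin": 0}, {"offset": [0, 0, 6], "spin": 0}, {"offset": [-1, 0, 9], "spin": 0}, {"offset": [-1, 0, 9], "spin": 0}]' --grip 0.5

```text
time_s: 14.12
eef_pos: [567.3, 3.2, 205.7]
ee_rot: [0.001, 1.0, 0.002, 0.005]
force: [1.0, 0.2, 0.5]
grip_width: 0.501
grip_force: 0.0
```

```bash
python3 s.py; python3 - <<'E'
from h import *
np.set_printoptions(precision=2,suppress=True)
p,d=ctrl.capture('wrist'); save(p,'pics/w6.png')
for r in ctrl.place_of('wrist','cap_center')[:2]:
    u=np.array(r['uv']); print(r['conf'],u,onz('wrist',u,96))
    P=np.array([atd('wrist',(a,b),d[b,a]) for b in range(max(0,int(u[1])-45),min(420,int(u[1])+46)) for a in range(max(0,int(u[0])-45),min(560,int(u[0])+46))])
    for lo,hi in [(99,108),(120,132)]:
        Q=P[(P[:,2]>lo)&(P[:,2]<hi)]
        if len(Q)>5:
            A=np.c_[Q[:,:2]-Q[:,:2].mean(0),np.ones(len(Q))]
            print(lo,len(Q),cv2.minEnclosingCircle(Q[:,:2].astype(np.float32)),np.median(Q,0),'slope',np.linalg.lstsq(A,Q[:,2],rcond=None)[0])
E
```

```text
14.1167 [567.286   3.216 205.688] yaw 0.0041151082529680225 F [1.048 0.157 0.468] T [ 0.014 -0.022 -0.03 ] w 0.5007679891898196 0.0
0.64 [500.2 280.9] [ 500.64 -197.8    96.  ]
0.6 [279.5 202.8] [573.9   5.8  96. ]
99 1202 ((573.1732177734375, 3.367607831954956), 26.197189331054688) [575.51   3.74  99.5 ] slope [ 0.01 -0.   99.79]
120 442 ((573.565185546875, 3.2062594890594482), 9.739892959594727) [573.34   3.   121.  ] slope [ -0.    -0.   121.05]
```

View pics/w6.png

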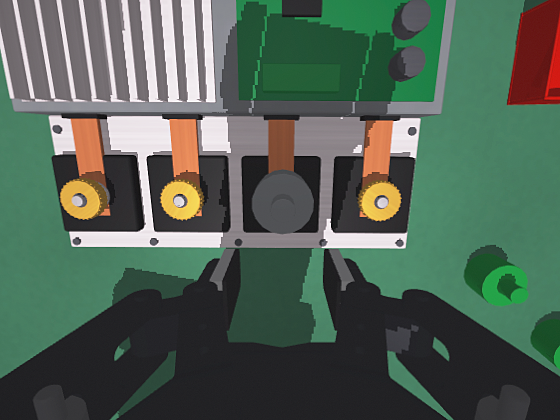

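The cap sits over terminal 2 at (282,200). The height bias looks like the arm still settling between picture and pose, so I repeat it with the arm settled.

```bash
python3 s.py; python3 - <<'E'
from h import *
np.set_printoptions(precision=2,suppress=True)
cal('wrist')
p,d=ctrl.capture('wrist')
def blob(u,lo,hi,w=45):
    P=np.array([atd('wrist',(a,b),d[b,a]) for b in range(u[1]-w,u[1]+w+1) for a in range(u[0]-w,u[0]+w+1)])
    Q=P[(P[:,2]>lo)&(P[:,2]<hi)]
    A=np.c_[Q[:,:2]-Q[:,:2].mean(0),np.ones(len(Q))]
    print(len(Q),cv2.minEnclosingCircle(Q[:,:2].astype(np.float32)),np.median(Q,0),'slope',np.linalg.lstsq(A,Q[:,2],rcond=None)[0])
blob((282,200),102,108);blob((282,200),122,132);blob((180,200),87,91,25);blob((381,200),87,91,25);blob((300,165),64,69,15)
E
```

```text
14.2167 [566.243   3.402 200.574] yaw 0.0038361798765813365 F [-0.449 -0.046  0.368] T [0.031 0.001 0.004] w 0.4975930029808887 0.0
2483 ((574.9105834960938, 2.630585193634033), 26.458219528198242) [578.45   2.93 104.21] slope [ -0.    -0.   104.23]
500 ((575.0927734375, 2.8791067600250244), 9.873764991760254) [575.32   3.01 126.23] slope [ -0.02   0.   126.19]
1191 ((574.9779663085938, 94.42115783691406), 18.786029815673828) [576.26  93.36  89.1 ] slope [-0.    0.   89.05]
1185 ((574.1874389648438, -85.42355346679688), 18.724855422973633) [575.42 -84.44  89.19] slope [-0.   -0.   89.17]
665 ((602.8668823242188, -13.191315650939941), 19.754589080810547) [603.99 -14.92  66.34] slope [-0.02  0.04 66.31]
```

```bash
python3 -c "
from rig import ctrl
print(ctrl.finish_job())"
```

```text
the job is handed in; nothing more can be done
None
```

Terminal 2 was the loose one: it followed round about 20° at roughly 0.04 N m. Terminal 3 held at 0.14 N m and was eased off at once; I didn't try terminals 1 and 4. The grey cap is down level on terminal 2's block, within about 2 mm of centre, and released, and the job is handed in at about 14 s.

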